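# Change the ornament under the glass dome

### The job

Change the display under the glass dome: lift the blue owl off the round wooden dome base and stand it in the free space on the round tray, so that it touches none of the three ornaments already there and they are not shifted. Then set the black round riser in the middle of the dome base and stand the red doll upright in the middle of the riser. Last, lower the glass dome gently over them, not touching the doll with it, until its rim sits fully down on the ledge of the base all round.

Things in the scene. Friction and masses are not known exactly. Their poses are not given: they have to be found in the camera images.
- owl: Blue glazed owl ornament, round, 40 mm across its body (from 12 to 32 mm above its foot), foot 33 mm across, 66 mm tall with its ears, 90 g. Stands at the start in the middle of the dome base. Origin: centre of its underside, z up.
- doll: Red wooden doll with a round pale head and black hair, standing on the counter: round body 31 to 32 mm across up to 32 mm high, head 29 mm across, 64 mm tall in all, 45 g. Origin: centre of its underside, z up.
- riser: Black lacquered round wooden display riser, a solid disc 60 mm across and 24 mm high with a thin gold ring drawn on its top, lying on the counter, 70 g. Origin: centre of its underside; the doll stands on its top, 24 mm above the origin.
- dome: Clear glass bell dome, open below, standing mouth down on the counter: outside 100 mm across at the rim (thin brass band), straight-sided, 112 mm high to the crown, walls 4 mm, inside 107 mm high, 92 mm across at the mouth. On its crown a black knob 24 mm across, from 118 to 139 mm above the origin, on a neck 16 mm across. 280 g. Grip it by the knob; fingertips stay above the crown. Origin: centre of the mouth plane, z up.
- dome_base: Pale wooden base of the dome, fixed to the counter: disc 116 mm across and 14 mm high with a raised middle disc 84 mm across whose top is 20 mm above the counter. The riser goes on the raised middle; the dome's rim goes round the raised middle onto the ledge, 14 mm above the counter (about 4 mm play all round). Origin: centre of its underside, on the counter.
- tray: Round dark tray with a brass rim, fixed to the counter: 224 mm across, inside floor 210 mm across and 6 mm above the counter, rim 14 mm high. Three ornaments stand on it around its middle, about a quarter turn apart; the fourth quarter is free. Origin: centre of its underside, z up.
- scent_bottle: Amber glass scent bottle with a brass cap, round, 40 mm across, 68 mm high, loose on the tray; leave alone. Origin: centre of its underside.
- candlestick: Small brass candlestick, round foot 54 mm across, 62 mm high, loose on the tray; leave alone. Origin: centre of its underside.
- vase: Small white vase, 50 mm across, 62 mm high, loose on the tray; leave alone. Origin: centre of its underside.
Mind the look-alikes: they are no part of the job. There is more than one size of the riser; the job needs the middle-sized.

How it is judged:
On the way, in this order (a step that is already met when the one before it is completed fails the run):
1. the owl stands upright on the tray, let go (horizontal distance between owl and tray below 0.09 m and z of owl in the frame of tray between 0.003 and 0.009 m and linear speed of owl below 0.02 m/s and angle between owl's own z axis and vertical below 0.1 rad and contact force between owl and the fingers below 0.05 N), for 0.2 s.
2. the riser lies in the middle of the dome base, let go (horizontal distance between riser and dome_base below 0.01 m and z of riser in the frame of dome_base between 0.017 and 0.023 m and linear speed of riser below 0.02 m/s and angle between riser's own z axis and vertical below 0.1 rad and contact force between riser and the fingers below 0.05 N), for 0.2 s.
3. the doll stands upright in the middle of the riser, let go (horizontal distance between doll and riser below 0.01 m and z of doll in the frame of riser between 0.021 and 0.027 m and linear speed of doll below 0.02 m/s and angle between doll's own z axis and vertical below 0.1 rad and contact force between doll and the fingers below 0.05 N), for 0.2 s.
4. the dome sits down on the ledge over doll and riser, let go (horizontal distance between dome and dome_base below 0.006 m and z of dome in the frame of dome_base between 0.011 and 0.0165 m and linear speed of each of dome, doll, riser below 0.02 m/s and angle between dome's own z axis and vertical below 0.04 rad and horizontal distance between doll and riser below 0.01 m and z of doll in the frame of riser between 0.021 and 0.027 m and angle between each of doll, riser's own z axis and vertical below 0.1 rad and horizontal distance between riser and dome_base below 0.01 m and z of riser in the frame of dome_base between 0.017 and 0.023 m and contact force between dome and the fingers below 0.05 N), for 0.2 s.
At the end, for the whole second after the job is handed in: Owl upright on the tray floor within 90 mm of its centre; riser flat on the base and doll upright on the riser, each within 10 mm of centre; dome within 6 mm of the base's centre, rim within 2.5 mm of the ledge, level; tray ornaments within 10 mm of their places; all at rest and released (horizontal distance between owl and tray below 0.09 m and z of owl in the frame of tray between 0.003 and 0.009 m and linear speed of each of owl, riser, doll, dome below 0.02 m/s and angle between each of owl, riser, doll, scent_bottle, candlestick, vase's own z axis and vertical below 0.1 rad and horizontal distance between riser and dome_base below 0.01 m and z of riser in the frame of dome_base between 0.017 and 0.023 m and horizontal distance between doll and riser below 0.01 m and z of doll in the frame of riser between 0.021 and 0.027 m and horizontal distance between dome and dome_base below 0.006 m and z of dome in the frame of dome_base between 0.011 and 0.0165 m and angle between dome's own z axis and vertical below 0.04 rad and distance of each of scent_bottle, candlestick, vase from where it was at the start of the episode below 0.01 m); the robot touches nothing.
It fails at once if the owl touches one of the ornaments on the tray (contact force between owl and scent_bottle above 0.3 N or contact force between owl and candlestick above 0.3 N or contact force between owl and vase above 0.3 N).
It fails at once if the robot bumps or shifts an ornament on the tray (distance of any of scent_bottle, candlestick, vase from where it was at the start of the episode above 0.015 m).
It fails at once if the glass dome knocks against the doll (contact force between dome and doll above 1.5 N).
It fails at once if the glass dome is pressed hard onto the base (contact force between dome and dome_base above 40 N).
It fails at once if the glass dome is dropped onto the base (horizontal distance between dome and dome_base below 0.03 m and z of dome in the frame of dome_base below 0.04 m and linear speed of dome above 0.4 m/s).
It also fails if it takes over 112 s, if anything falls off the work surface, if the arm or the gripper's body presses on something with over 40 N, if the wrist force passes 120 N, or if a joint passes its speed limit or range.

### The arm

A 6-joint arm with a two-finger parallel gripper is mounted at the origin on the work surface. World frame = base frame: x ahead of the robot, y to its left, z up, the work surface at z = 0. Lengths are in m, angles in rad, forces in N, time in s.
With the tool pointing down it reaches from about 0.275 to 0.725 m from the base axis. Payload 5.6 kg.
Tool frame: the origin (TCP) lies midway between the tips of the shut fingers; the grasp point (between the pads) lies 19 mm behind it; z points along the fingers, y is the line along which they close (so a half turn about z gives the same grasp; the last joint's range is limited). The gripper opens to 85 mm and grips with 20 to 120 N. Pads are 22 mm wide; open, the fingers measure 114 mm over their backs; the gripper's body (76 mm by 85 mm) begins 54 mm behind the grasp point. The pads swing forward as they close: fully open they stand 13 mm farther back than shut.
Start: joints at [1.387, 0.255, 0.108, 0, -1.424, -0.285], TCP at [0.248, 0.491, 0.231] pointing down, gripper open.
Joint ranges: [-2.95, 2.95], [-1.21, 1.97], [-1.09, 1.5], [-2.87, 1.71], [-2.94, -0.07], [-3.05, 3.05]. Speed limits (rad/s): [2.57, 2.57, 3.14, 3.14, 3.14, 3.14].

### API

Orientations are given as a unit quaternion [w, x, y, z].
In Python, from cell import telemetry, optics, r gives the robot as it stands.
- The arm moves only by the shell command python3 -m pendant 'ROWS' [OPENING]. ROWS is JSON, a list of rows, each a list of 4 numbers: the shift along the tool's x, y, z in m, then the turn about the tool's z in rad. In form: [[x, y, z, turn], ...]. A call has 1 to 10 rows; each row shifts and turns the commanded pose from where the row before left it, along the tool's axes as they then stand; what a row does not reach is not made up. A row lasts 1/8 s, in which the tool goes at most 62.5 mm and 10.7 degrees, less where a joint would pass 70% of its speed; a pose out of reach is approached as far as the arm can. A call with a gripper value outside its range is refused whole. OPENING is the closure, from -1 (fully open) to 1 (shut), so that 0 is half open, set as the call begins (- or left out, the last holds). The fingers move at their own pace and stop on an object; the grip force is fixed at half the most. Time passes only in rows, so rows that do not move let the fingers close. It gives the time, the measured TCP pose, the force, the opening and the grip force at its end, in the units of the state.
- telemetry.state(): the state, without advancing time (a new reading comes with each control period).
- optics.get_image(name): name is "scene" or "top" or "wrist"; returns (picture, depth): 420x560x3 uint8, blue, green, red; 420x560 float32, m along the optical axis (not along the pixel's ray), 0 where there is no reading.
- optics.camera_params(name): a dict with "camera_matrix" (3x3 intrinsics, pixels), "D" ([k1, k2, p1, p2, k3] as OpenCV has them; the pictures are not rectified), "camera_from_world" (4x4, takes a point from world to camera coordinates). Camera axes: x right, y down, z forward; pixel columns grow to the right and rows downward; lengths in m; the calibration is good to about 2 mm. A picture is of the moment at which its call begins: read the wrist's pose just before it. camera_params takes no time and is no camera call; for the wrist camera it gives the pose at the moment of the call.
- r.sign_off(): hands the job in; it is judged then, once.
The state is a dict: "time": time; "joints": joint angles; "joint_vel": joint speeds; "joint_torque": joint torques, N m; "eef_pos": TCP position; "ee_rot": TCP orientation; "contact_force": force on the tool from outside, world axes, zero at the start; "ft_torque": the same for the moment, N m; "gripper_width": finger opening in m; "finger_force": force on a finger pad.
Only numpy, scipy, OpenCV 4.12 (cv2) and the standard library are available. Lean on these libraries where they do the work, as an engineer would, in place of code of your own. Each camera call takes 0.05 s, during which the arm holds its last target. There are 200 camera calls.

## Working session

There is one attempt and no reset: what is moved stays moved. The work goes in short steps, Python scripts to look and compute and a shell command to move; the robot and the scene stay as the last step left them, time stands still between calls to the robot, and variables do not carry over. Pictures are saved under pics/ and viewed, at most 14 in all, crops included, and the job is handed in when it is done.

```bash
ls; mkdir -p pics; python3 - <<'E'
from cell import telemetry, optics, r
import cv2,numpy as np
s=telemetry.state();print(s['time'],s['eef_pos'],s['ee_rot'],s['gripper_width'])
for n in("top","scene"):
    im,d=optics.get_image(n);cv2.imwrite(f'pics/{n}0.png',im);np.savez(f'{n}0.npz',im=im,d=d,**{k:np.array(v) for k,v in optics.camera_params(n).items()})
    print(n,optics.camera_params(n))
E
```

```text
pics
0.0 [0.24824497 0.4902292  0.23036912] [ 9.53803594e-04  9.72638726e-01 -2.32320823e-01 -1.86675838e-04] 0.08554802772763523
top {'camera_matrix': array([[403.34309111,   0.        , 281.6898478 ],
       [  0.        , 403.34309111, 215.2815696 ],
       [  0.        ,   0.        ,   1.        ]]), 'D': array([-0.09919158,  0.        ,  0.        ,  0.        ,  0.        ]), 'camera_from_world': array([[ 0.0566624 , -0.99837417, -0.00619605, -0.02847028],
       [-0.97311887, -0.05383936, -0.22392182,  0.60703109],
       [ 0.22322417,  0.01871745, -0.97458741,  0.94133908],
       [ 0.        ,  0.        ,  0.        ,  1.        ]])}
scene {'camera_matrix': array([[525.66249312,   0.        , 272.99676892],
       [  0.        , 525.66249312, 211.89186368],
       [  0.        ,   0.        ,   1.        ]]), 'D': array([-0.16373419,  0.        ,  0.        ,  0.        ,  0.        ]), 'camera_from_world': array([[ 0.71884588,  0.69484803,  0.0211381 , -0.42560407],
       [ 0.41689347, -0.40656036, -0.8129628 , -0.20762069],
       [-0.55629168,  0.59320729, -0.58193184,  1.42233876],
       [ 0.        ,  0.        ,  0.        ,  1.        ]])}
```

View pics/top0.png

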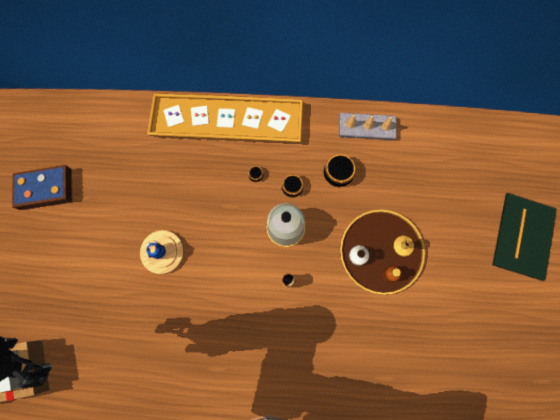

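View pics/scene0.png

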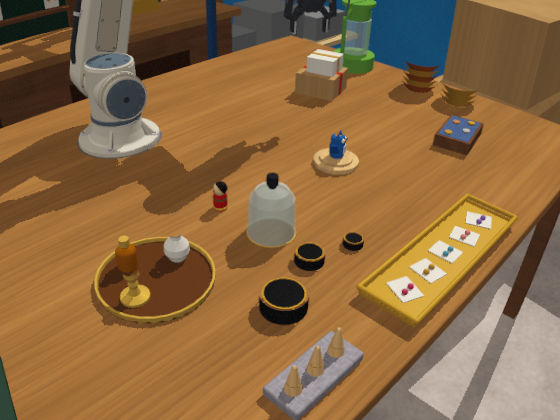

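Top view: the owl on its base is at (161,252), the dome at (286,225), the doll at (288,280) and the tray at (383,251). The riser candidates are small (256,173), middle (292,185) and large (340,170). I'll measure them and take a crop.

```bash
cat > h.py <<'E'
import cv2,numpy as np
from cell import telemetry, optics
def load(n):
    z=np.load(n); return {k:z[k] for k in z.files}
def grab(n,f=None):
    p=optics.camera_params(n); im,d=optics.get_image(n)
    c=dict(im=im,d=d,**{k:np.array(v) for k,v in p.items()})
    if f: np.savez(f,**c)
    return c
def world(c,uv,z):   # pixels -> world points on plane(s) z
    uv=np.asarray(uv,float).reshape(-1,1,2)
    n=cv2.undistortPoints(uv,c['camera_matrix'],c['D']).reshape(-1,2)
    T=c['camera_from_world'];R=T[:3,:3];o=-R.T@T[:3,3]
    ray=np.c_[n,np.ones(len(n))]@R
    s=(z-o[2])/ray[:,2]
    return o+ray*s[:,None]
def cloud(c):        # depth -> HxWx3 world
    h,w=c['d'].shape
    g=np.stack(np.meshgrid(np.arange(w),np.arange(h)),-1).reshape(-1,1,2).astype(float)
    n=cv2.undistortPoints(g,c['camera_matrix'],c['D']).reshape(-1,2)
    T=c['camera_from_world'];P=np.c_[n,np.ones(len(n))]*c['d'].reshape(-1,1)
    return ((P-T[:3,3])@T[:3,:3]).reshape(h,w,3)
def pix(c,P):
    T=c['camera_from_world'];rv=cv2.Rodrigues(T[:3,:3])[0]
    return cv2.projectPoints(np.asarray(P,float).reshape(-1,3),rv,T[:3,3],c['camera_matrix'],c['D'])[0].reshape(-1,2)
def circ(xy):        # least squares circle
    A=np.c_[2*xy,np.ones(len(xy))];s=np.linalg.lstsq(A,(xy**2).sum(1),rcond=None)[0]
    return s[:2],np.sqrt(s[2]+s[:2]@s[:2])
E
python3 - <<'E'
from h import *
c=load('top0.npz');W=cloud(c)
for n,(u,v),r in [('small',(256,173),9),('mid',(292,185),13),('big',(340,170),18),('owlbase',(161,252),24),('doll',(288,280),9),('dome',(286,225),24),('vase',(359,255),11),('cand',(404,245),11),('bottle',(393,273),9),('tray',(383,251),45)]:
    p=W[v-r:v+r+1,u-r:u+r+1].reshape(-1,3)
    h=np.percentile(p[:,2],[5,50,98]); 
    print(n,'z',h.round(4),'at',world(c,[(u,v)],0)[0].round(3))
    if n in('small','mid','big'):
        q=p[(p[:,2]>.6*h[2])]; ctr,_=cv2.minEnclosingCircle(q[:,:2].astype(np.float32)),0
        print('   ',ctr,len(q), q[:,:2].min(0),q[:,:2].max(0))
im=c['im'];a=cv2.resize(im[145:300,235:435],None,fx=4,fy=4,interpolation=cv2.INTER_CUBIC)
a=cv2.convertScaleAbs(a,alpha=1.6)
cv2.imwrite('pics/crop1.png',a[:600,:800])
E
```

```text
small z [-0.0017  0.0036  0.021 ] at [0.739 0.084 0.   ]
    ((0.5672472715377808, 0.038022998720407486), 0.1921519786119461) 155 [ 0.38219696 -0.01336129] [0.75344219 0.10439768]
mid z [-0.0019  0.0035  0.0282] at [ 0.71  -0.016  0.   ]
    ((0.7031155228614807, -0.015873046591877937), 0.029185457155108452) 313 [ 0.67480526 -0.04071256] [0.73131939 0.0128326 ]
big z [-0.0016  0.0171  0.039 ] at [ 0.76  -0.146  0.   ]
    ((0.5868431329727173, -0.08403922617435455), 0.21660736203193665) 657 [ 0.38219696 -0.17967006] [ 0.79148935 -0.01336129]
owlbase z [-0.0013  0.0143  0.0793] at [0.506 0.321 0.   ]
doll z [-0.0022  0.002   0.0668] at [ 0.453 -0.019  0.   ]
dome z [-0.0017  0.0485  0.1397] at [ 0.598 -0.006  0.   ]
vase z [0.0037 0.0096 0.0546] at [ 0.528 -0.202  0.   ]
cand z [0.0044 0.0115 0.0613] at [ 0.561 -0.322  0.   ]
bottle z [0.0043 0.0473 0.0766] at [ 0.485 -0.292  0.   ]
tray z [-0.0016  0.0057  0.0533] at [ 0.542 -0.266  0.   ]
```

View pics/crop1.png

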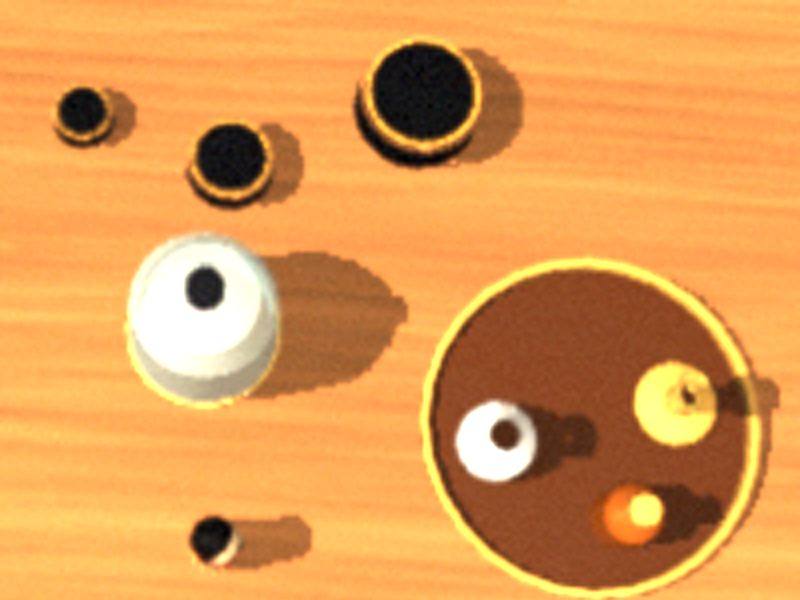

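The crop shows three black discs: small at crop (83,115), middle (232,158) and big (421,92). The middle one measures about 58 mm across and 28 mm high with noise, which fits 60 × 24 mm, so it's the riser. The free quarter of the tray is its upper part, around crop (570,320). Next I'll fit accurate centres.

```bash
python3 - <<'E'
from h import *
c=load('top0.npz');W=cloud(c)
def sel(x,y,r,zl,zh):
    m=(np.hypot(W[...,0]-x,W[...,1]-y)<r)&(W[...,2]>zl)&(W[...,2]<zh); return W[m]
def mec(n,*a):
    q=sel(*a); (x,y),R=cv2.minEnclosingCircle(q[:,:2].astype(np.float32)); print(n,len(q),'mec',round(x,4),round(y,4),round(R,4),'mean',q.mean(0).round(4),'med',np.median(q,0).round(4))
mec('riser',.703,-.016,.045,.018,.035)
mec('base',.506,.321,.075,.009,.028)
mec('owl',.50,.32,.04,.04,.09)
mec('owltop',.50,.32,.04,.06,.09)
mec('doll',.453,-.019,.04,.035,.08)
mec('knob',.58,-.01,.06,.125,.15)
mec('dome',.58,-.01,.08,.05,.15)
mec('vase',.53,-.2,.045,.03,.08)
mec('cand',.55,-.315,.045,.03,.08)
mec('candfoot',.55,-.315,.05,.012,.08)
mec('bot',.47,-.288,.045,.03,.09)
# tray rim by brass colour
hsv=cv2.cvtColor(c['im'],cv2.COLOR_BGR2HSV)
m=cv2.inRange(hsv,(18,120,90),(35,255,255));
v,u=np.nonzero(m);P=world(c,np.c_[u,v],.014)[:,:2]
k=abs(np.hypot(*(P-[.542,-.266]).T)-.109)<.015
for _ in range(4):
    C,R=circ(P[k]);k=abs(np.hypot(*(P-C).T)-.109)<.006
print('tray',C,R,k.sum())
E
```

```text
riser 311 mec 0.7031 -0.0159 0.0292 mean [ 0.7034 -0.016   0.025 ] med [ 0.7032 -0.0159  0.0252]
base 1244 mec 0.5059 0.3164 0.0583 mean [0.5036 0.312  0.0175] med [0.5026 0.3079 0.0169]
owl 216 mec 0.5039 0.3196 0.0234 mean [0.5028 0.3145 0.0687] med [0.5022 0.3114 0.0738]
owltop 149 mec 0.5045 0.3227 0.0207 mean [0.5044 0.317  0.076 ] med [0.5041 0.3153 0.0771]
doll 125 mec 0.4485 -0.0191 0.0153 mean [ 0.4482 -0.0192  0.0605] med [ 0.4481 -0.0191  0.0611]
knob 91 mec 0.5897 -0.0047 0.012 mean [ 0.5888 -0.0049  0.1386] med [ 0.5884 -0.0054  0.1392]
dome 1187 mec 0.5893 -0.0051 0.0471 mean [ 0.5828 -0.0053  0.1022] med [ 0.5811 -0.0054  0.1051]
vase 245 mec 0.5227 -0.1957 0.0248 mean [ 0.5206 -0.1932  0.045 ] med [ 0.5186 -0.1913  0.0453]
cand 28 mec 0.5548 -0.3141 0.0115 mean [ 0.5542 -0.3123  0.0515] med [ 0.554  -0.311   0.0453]
candfoot 247 mec 0.5464 -0.3195 0.0466 mean [ 0.5559 -0.315   0.0197] med [ 0.5541 -0.3131  0.0153]
bot 224 mec 0.481 -0.2795 0.0204 mean [ 0.4792 -0.2754  0.0555] med [ 0.4785 -0.2745  0.0519]
tray [ 0.53992168 -0.26027593] 0.10832504351480682 522
```

```bash
cat >> h.py <<'E'
from scipy.spatial.transform import Rotation as Ro
def rot():
    w,x,y,z=telemetry.state()['ee_rot']; return Ro.from_quat([x,y,z,w]).as_matrix()
def go(x,y,z,line=None):   # total shift in tool axes, then turn, to reach the target
    s=telemetry.state();R=rot();d=R.T@(np.array([x,y,z])-s['eef_pos'])
    print('shift',d.round(4),'rows>=',round(np.linalg.norm(d)/.0625,1),end=' ')
    if line is not None:
        a=np.degrees(np.arctan2(R[1,1],R[0,1])); t=(a-line+90)%180-90   # +turn = clockwise from above
        print('turn',np.radians(t).round(3),end='')
    print()
E
python3 -m pendant '[[0.0625,0.008,0,0],[0.0625,0.008,0,0],[0.0625,0.008,0,0],[0.0625,0.008,0,0],[0.05,0.006,0,0],[0,0,0,0],[0,0,0,0]]'
python3 - <<'E'
from h import *
c=grab('wrist','w1.npz');cv2.imwrite('pics/w1.png',c['im'])
go(.505,.317,.2)
print(pix(c,[[.5059,.3164,.02],[.505,.317,.07],[.448,-.019,.06]]))
E
```

```text
time: 0.98
eef_pos: [0.4971, 0.3222, 0.2307]
ee_rot: [0.0, 0.973, -0.233, -0.0]
contact_force: [1.0, 0.4, 0.9]
gripper_width: 0.0855
finger_force: 0.0
shift [0.01   0.0013 0.031 ] rows>= 0.5 
[[279.76879723 167.00814962]
 [279.80639327 178.54005873]
 [673.51946937  56.10965921]]
```

View pics/w1.png

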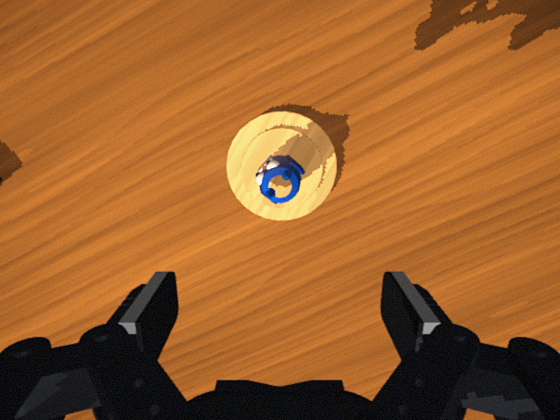

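The wrist view shows the base centred at about (282,166) and the owl at about (280,180), right where predicted. I'll fit both precisely.

```bash
cat >> h.py <<'E'
from scipy.optimize import least_squares
E
python3 - <<'E'
from h import *
c=load('w1.npz');hsv=cv2.cvtColor(c['im'],cv2.COLOR_BGR2HSV)
print(hsv[200,282],hsv[130,250],hsv[100,200],hsv[150,300])
W=cloud(c)
m=(np.hypot(W[...,0]-.506,W[...,1]-.317)<.085)&(W[...,2]>.008)&(c['d']>0)
m=cv2.morphologyEx(m.astype(np.uint8),cv2.MORPH_OPEN,np.ones((3,3)))
cn=max(cv2.findContours(m,0,cv2.CHAIN_APPROX_NONE)[0],key=cv2.contourArea).reshape(-1,2)
C,R=circ(world(c,cn,.014)[:,:2]);print('base depth outline',C,R)
for lo,hi in [(.011,.017),(.018,.024)]:
    q=W[(np.hypot(W[...,0]-.506,W[...,1]-.317)<.075)&(W[...,2]>lo)&(W[...,2]<hi)]
    print('mec',lo,cv2.minEnclosingCircle(q[:,:2].astype(np.float32)),np.median(q[:,2]))
b=(np.hypot(W[...,0]-.506,W[...,1]-.317)<.05)&(W[...,2]>.030)
q=W[b];print('owl',len(q),cv2.minEnclosingCircle(q[:,:2].astype(np.float32)),np.percentile(q[:,2],[1,50,99]))
for h in(.034,.045,.055,.065):
    q=W[b&(abs(W[...,2]-h)<.006)]; C,R=circ(q[:,:2]); print(h,len(q),C,R)
E
```

```text
[107 243 211] [ 25 107 250] [ 14 185 182] [ 16 150 180]
base depth outline [0.2539352  0.44515675] 0.22539721129545348
mec 0.011 ((0.5033680200576782, 0.31673598289489746), 0.05792074277997017) 0.013975974635498867
mec 0.018 ((0.5032828450202942, 0.31664541363716125), 0.04200628027319908) 0.020032742220857633
owl 26460 ((0.5067695379257202, 0.31660109758377075), 0.050067026168107986) [0.05599033 0.30698911 0.3207678 ]
0.034 31 [0.49888319 0.32069313] 0.02272893960918875
0.045 95 [0.49997762 0.319418  ] 0.021700902693981877
0.055 241 [0.49994273 0.31991472] 0.020698637982713222
0.065 126 [0.50268033 0.32061427] 0.01847185245381225
```

```bash
python3 - <<'E'
from h import *
go(.5025,.318,.026); telemetry.state()
E
```

```text
shift [0.0074 0.0014 0.205 ] rows>= 3.3
```

```bash
python3 -m pendant '[[0.0074,0.0014,0,0],[0,0,0.055,0],[0,0,0.05,0],[0,0,0.04,0],[0,0,0.03,0],[0,0,0.02,0],[0,0,0.01,0],[0,0,0,0],[0,0,0,0]]' -1 ; python3 -m pendant '[[0,0,0,0],[0,0,0,0],[0,0,0,0],[0,0,0,0],[0,0,0,0],[0,0,0,0],[0,0,0,0],[0,0,0,0]]' 1; python3 -c "
from h import *
go(.503,.318,.206)"
```

```text
time: 2.15
eef_pos: [0.5038, 0.3184, 0.0274]
ee_rot: [-0.001, 0.973, -0.232, 0.001]
contact_force: [1.2, -0.2, 0.1]
gripper_width: 0.0852
finger_force: 0.0
time: 3.15
eef_pos: [0.5037, 0.3181, 0.027]
ee_rot: [-0.0, 0.973, -0.232, 0.0]
contact_force: [-0.6, -0.0, 5.2]
gripper_width: 0.0389
finger_force: 60.7
shift [-0.0004  0.0002 -0.179 ] rows>= 2.9
```

```bash
python3 -m pendant '[[0,0,-0.02,0],[0,0,-0.05,0],[0,0,-0.06,0],[0,0,-0.06,0],[0,0,-0.01,0.14],[0,0,0,0.175],[0,0,0,0.175],[0,0,0,0.175],[0,0,0,0.175],[0,0,0,0]]'; python3 -c "
from h import *
go(.59,-.24,.227,15)"
```

```text
time: 4.4
eef_pos: [0.5028, 0.3176, 0.2254]
ee_rot: [0.001, 0.794, -0.608, -0.0]
contact_force: [-0.6, 0.2, -0.8]
gripper_width: 0.0385
finger_force: 60.5
shift [ 0.5611  0.0611 -0.0013] rows>= 9.0 turn 0.002
```

```bash
python3 -m pendant '[[0.03,0.003,0,0],[0.055,0.006,0,0],[0.06,0.007,0,0],[0.06,0.0065,0,0],[0.06,0.0065,0,0],[0.06,0.0065,0,0],[0.06,0.0065,0,0],[0.06,0.0065,0,0],[0.06,0.0065,0,0],[0.05,0.005,0,0]]';python3 -m pendant '[[0.006,0,0,0],[0,0,0,0],[0,0,0,0]]'; python3 - <<'E'
from h import *
c=grab('wrist','w2.npz');cv2.imwrite('pics/w2.png',c['im'])
W=cloud(c);T0=np.array([.54,-.26])
m=(np.hypot(W[...,0]-.54,W[...,1]+.26)<.1)&(W[...,2]>.03)&(W[...,2]<.1)&(c['d']>0)
n,l,s,ce=cv2.connectedComponentsWithStats(m.astype(np.uint8))
for i in range(1,n):
    if s[i,4]>60:
        q=W[l==i];print(s[i],cv2.minEnclosingCircle(q[:,:2].astype(np.float32)),q.mean(0))
print(telemetry.state()['eef_pos'])
E
```

```text
time: 5.65
eef_pos: [0.5888, -0.236, 0.2257]
ee_rot: [0.0, 0.795, -0.607, -0.0]
contact_force: [1.4, -0.3, -1.6]
gripper_width: 0.0384
finger_force: 60.5
time: 6.02
eef_pos: [0.5906, -0.2385, 0.2264]
ee_rot: [-0.0, 0.794, -0.608, -0.0]
contact_force: [-0.4, 0.2, 0.1]
gripper_width: 0.0383
finger_force: 60.5
[326  95  24  31 203] ((0.5587342381477356, -0.3173874020576477), 0.012861274182796478) [ 0.5600748  -0.3177221   0.04626429]
[ 380  149   49   43 1615] ((0.47963854670524597, -0.2814638614654541), 0.019889602437615395) [ 0.48523363 -0.28290881  0.05596618]
[ 309  214   48   45 1420] ((0.5225307941436768, -0.19697877764701843), 0.024278579279780388) [ 0.52641599 -0.20261945  0.0447355 ]
[ 0.59067218 -0.23838791  0.22657476]
```

View pics/w2.png

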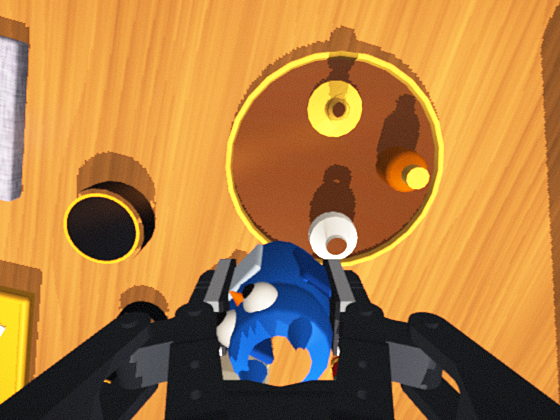

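The tray holds the candlestick at (335,107), the bottle at (408,172) and the vase at (333,236). The free quarter is around world (0.598,-0.243), and the owl is firmly in the fingers.

```bash
python3 -c "
from h import *
go(.598,-.243,.0135,16)"
```

```text
shift [ 0.0064 -0.0058  0.2131] rows>= 3.4 turn -0.015
```

```bash
python3 -m pendant '[[0.0064,-0.0058,0,0],[0,0,0.04,0],[0,0,0.05,0],[0,0,0.05,0],[0,0,0.03,0],[0,0,0.02,0],[0,0,0.01,0],[0,0,0.006,0],[0,0,0,0],[0,0,0,0]]'; python3 -c "
from h import *
go(.598,-.243,.0135,16)"
```

```text
time: 7.32
eef_pos: [0.5985, -0.2445, 0.0212]
ee_rot: [-0.0, 0.793, -0.609, 0.001]
contact_force: [1.3, -0.8, -1.3]
gripper_width: 0.0383
finger_force: 60.5
shift [-0.0015  0.0001  0.0077] rows>= 0.1 turn -0.017
```

```bash
python3 -m pendant '[[0,0,0.003,0],[0,0,0.002,0],[0,0,0.0015,0],[0,0,0.0008,0],[0,0,0,0],[0,0,0,0]]'
```

```text
time: 8.07
eef_pos: [0.5979, -0.2443, 0.0131]
ee_rot: [-0.0, 0.793, -0.609, 0.0]
contact_force: [-0.1, -0.4, -0.1]
gripper_width: 0.0383
finger_force: 60.6
```

```bash
python3 -m pendant '[[0,0,0.0008,0],[0,0,0,0],[0,0,0,0]]';  python3 -m pendant '[[0,0,0,0],[0,0,0,0],[0,0,0,0],[0,0,0,0],[0,0,0,0]]' -0.3; python3 -m pendant '[[0,0,-0.01,0],[0,0,-0.03,0],[0,0,-0.05,0],[0,0,-0.06,0],[0,0,-0.06,0],[0,0,0,0],[0,0,0,0]]'; python3 - <<'E'
from h import *
c=grab('top','t2.npz');cv2.imwrite('pics/t2.png',cv2.resize(c['im'][140:310,250:450],None,fx=3,fy=3))
W=cloud(c);q=W[(np.hypot(W[...,0]-.598,W[...,1]+.244)<.035)&(W[...,2]>.02)&(W[...,2]<.1)]
print(cv2.minEnclosingCircle(q[:,:2].astype(np.float32)),q.mean(0),q[:,2].max())
go(.705,-.016,.22,90)
E
```

```text
time: 8.45
eef_pos: [0.5979, -0.2443, 0.013]
ee_rot: [0.0, 0.794, -0.609, 0.0]
contact_force: [-2.7, 1.3, 5.0]
gripper_width: 0.0382
finger_force: 61.1
time: 9.07
eef_pos: [0.5978, -0.2443, 0.0121]
ee_rot: [0.0, 0.793, -0.609, -0.0]
contact_force: [-0.6, -0.5, -0.5]
gripper_width: 0.0556
finger_force: 0.0
time: 9.95
eef_pos: [0.5977, -0.2441, 0.2225]
ee_rot: [-0.0, 0.793, -0.609, 0.0]
contact_force: [0.6, 0.4, -0.8]
gripper_width: 0.0553
finger_force: 0.0
((0.5967041254043579, -0.25812798738479614), 0.005058963317424059) [ 0.59583753 -0.25711008  0.05630896] 0.06554744953203431
shift [-0.1923 -0.163   0.0015] rows>= 4.0 turn -1.309
```

View pics/t2.png

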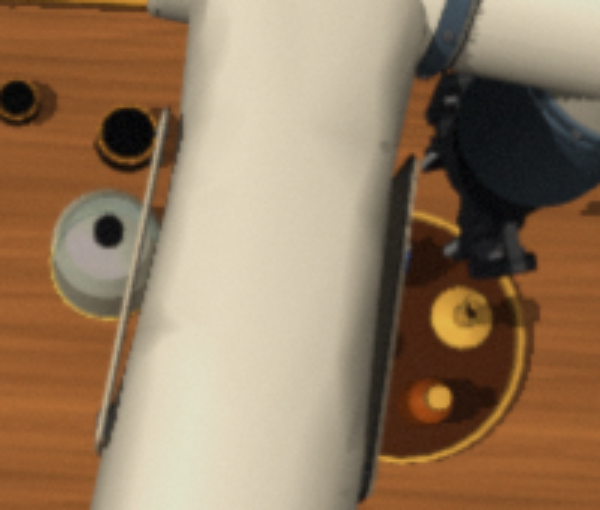

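```bash
python3 - <<'E'
from h import *
T=optics.camera_params('wrist')['camera_from_world'];T=np.array(T);o=-T[:3,:3].T@T[:3,3]
print('cam in tool',rot().T@(o-telemetry.state()['eef_pos']), telemetry.state()['joints'])
E
python3 -m pendant '[[-0.045,-0.04,0,0],[-0.05,-0.042,0,0],[-0.05,-0.042,0,0],[-0.047,-0.039,0,0],[0,0,0,-0.18],[0,0,0,-0.18],[0,0,0,-0.18],[0,0,0,-0.18],[0,0,0,-0.18],[0,0,0,-0.18]]' -1;python3 -m pendant '[[0,0,0,-0.18],[0,0,0,-0.05],[0,0,0,0],[0,0,0,0]]'; python3 - <<'E'
from h import *
c=grab('wrist','w3.npz');cv2.imwrite('pics/w3.png',c['im']);W=cloud(c)
for n,x,y,r,lo,hi in [('riser',.703,-.016,.05,.018,.032),('knob',.589,-.005,.05,.125,.15),('small',.735,.084,.04,.01,.03)]:
    q=W[(np.hypot(W[...,0]-x,W[...,1]-y)<r)&(W[...,2]>lo)&(W[...,2]<hi)&(c['d']>0)]
    if len(q): print(n,len(q),cv2.minEnclosingCircle(q[:,:2].astype(np.float32)),np.median(q,0))
T=np.array(c['camera_from_world']);o=-T[:3,:3].T@T[:3,3];print('cam world',o)
go(.703,-.016,.0,90)
E
```

```text
cam in tool [ 0.07569264  0.00023495 -0.14250398] [-1.46506675e-01  4.52457523e-01  3.70284261e-01 -5.61250555e-04
 -1.49004893e+00  4.08541757e-01]
time: 11.25
eef_pos: [0.7025, -0.0217, 0.2202]
ee_rot: [0.0, 0.994, -0.111, -0.002]
contact_force: [0.8, 0.4, 0.5]
gripper_width: 0.0852
finger_force: 0.0
time: 11.75
eef_pos: [0.7029, -0.0218, 0.2213]
ee_rot: [0.0, 1.0, 0.0, -0.001]
contact_force: [1.1, 0.2, 0.5]
gripper_width: 0.0859
finger_force: 0.0
riser 2211 ((0.7046666741371155, -0.01713510788977146), 0.028856176882982254) [ 0.70373931 -0.01687524  0.02436709]
knob 894 ((0.588936448097229, -0.005764306522905827), 0.01255074143409729) [ 0.59359825 -0.00620195  0.13868741]
small 1214 ((0.7323595285415649, 0.08330328017473221), 0.02094702422618866) [0.73238251 0.0839222  0.01721574]
cam world [ 0.77867513 -0.02165612  0.36368981]
shift [ 0.0003 -0.0058  0.2216] rows>= 3.5 turn 0.0
```

View pics/w3.png

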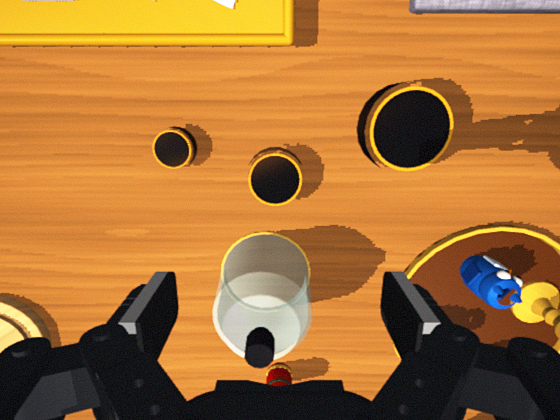

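The middle riser is at (275,178), with the look-alikes at (174,148) and (411,127). The owl stands in the tray at (490,283).

```bash
python3 -m pendant '[[0.0013,-0.005,0,0],[0,0,0.055,0],[0,0,0.055,0],[0,0,0.05,0],[0,0,0.03,0],[0,0,0.02,0],[0,0,0.01,0],[0,0,0,0],[0,0,0,0]]'; python3 -m pendant '[[0,0,0,0],[0,0,0,0],[0,0,0,0],[0,0,0,0],[0,0,0,0],[0,0,0,0]]' 1
```

```text
time: 12.92
eef_pos: [0.7053, -0.0166, 0.0035]
ee_rot: [-0.0, 1.0, 0.001, 0.001]
contact_force: [-0.9, -0.5, 0.4]
gripper_width: 0.0854
finger_force: 0.0
time: 13.68
eef_pos: [0.7054, -0.0166, 0.0037]
ee_rot: [-0.0, 1.0, 0.001, 0.001]
contact_force: [-1.3, 0.7, 6.2]
gripper_width: 0.0578
finger_force: 65.0
```

```bash
python3 -m pendant '[[0,0,-0.02,0],[0,0,-0.05,0],[0,0,-0.06,0],[0,0,-0.06,0],[0,0,-0.03,0],[0,0,0,0]]'; python3 -c "
from h import *
go(.506,.3165,.223)"
```

```text
time: 14.42
eef_pos: [0.7055, -0.0167, 0.2253]
ee_rot: [-0.0, 1.0, 0.001, 0.003]
contact_force: [-0.4, 0.4, -0.6]
gripper_width: 0.058
finger_force: 64.3
shift [-0.1992 -0.3334  0.0014] rows>= 6.2
```

```bash
python3 -m pendant '[[-0.032,-0.04,0,0],[-0.035,-0.042,0,0],[-0.035,-0.042,0,0],[-0.035,-0.042,0,0],[-0.035,-0.042,0,0],[-0.035,-0.042,0,0],[-0.035,-0.042,0,0],[-0.033,-0.041,0,0],[0,0,0,0],[0,0,0,0]]'; python3 - <<'E'
from h import *
c=grab('wrist','w4.npz');W=cloud(c)
for n,x,y,r,lo,hi in [('ledge',.505,.3165,.075,.011,.017),('mid',.505,.3165,.06,.018,.024)]:
    q=W[(np.hypot(W[...,0]-x,W[...,1]-y)<r)&(W[...,2]>lo)&(W[...,2]<hi)&(c['d']>0)]
    if len(q): print(n,len(q),cv2.minEnclosingCircle(q[:,:2].astype(np.float32)),np.median(q,0))
c=grab('top','t3.npz');W=cloud(c)
for n,x,y,r,lo,hi in [('ledge',.505,.3165,.075,.010,.017),('mid',.505,.3165,.06,.018,.024),('owl',.598,-.244,.04,.02,.09)]:
    q=W[(np.hypot(W[...,0]-x,W[...,1]-y)<r)&(W[...,2]>lo)&(W[...,2]<hi)&(c['d']>0)]
    if len(q): print(n,len(q),cv2.minEnclosingCircle(q[:,:2].astype(np.float32)),np.median(q,0),q[:,2].max())
go(.506,.3165,.023)
E
```

```text
time: 15.68
eef_pos: [0.4285, 0.3156, 0.221]
ee_rot: [0.001, 1.0, 0.001, -0.001]
contact_force: [0.9, -0.3, -1.1]
gripper_width: 0.0579
finger_force: 64.4
ledge 5314 ((0.5028733015060425, 0.3166309893131256), 0.057794541120529175) [0.50941361 0.31643897 0.01391683]
mid 6443 ((0.5029851198196411, 0.316616028547287), 0.04206256568431854) [0.50488702 0.31637698 0.019994  ]
ledge 601 ((0.5057336091995239, 0.316059947013855), 0.05841772258281708) [0.50217036 0.30910091 0.01459151] 0.016999363502649526
mid 706 ((0.5062140226364136, 0.3166262209415436), 0.05602879077196121) [0.50539975 0.31639019 0.0210602 ] 0.02391362138797771
owl 221 ((0.5973407626152039, -0.24166709184646606), 0.02299925684928894) [ 0.59364069 -0.23685474  0.05729598] 0.07043570371226567
shift [ 0.0768 -0.0016  0.1984] rows>= 3.4
```

```bash
python3 -m pendant '[[0.04,0,0.01,0],[0.0355,-0.001,0.03,0],[0,0,0.05,0],[0,0,0.05,0],[0,0,0.03,0],[0,0,0.015,0],[0,0,0.006,0],[0,0,0.002,0],[0,0,0,0],[0,0,0,0]]'; python3 -c "
from h import *
go(.5045,.3165,.0237)"
```

```text
time: 17.02
eef_pos: [0.505, 0.3175, 0.0301]
ee_rot: [-0.001, 1.0, 0.001, 0.001]
contact_force: [-0.2, 0.3, -0.9]
gripper_width: 0.0579
finger_force: 64.4
shift [-0.0005  0.001   0.0064] rows>= 0.1
```

```bash
python3 -m pendant '[[-0.0005,0.001,0.002,0],[0,0,0.002,0],[0,0,0.0015,0],[0,0,0.001,0],[0,0,0,0],[0,0,0,0]]'
```

```text
time: 17.77
eef_pos: [0.5041, 0.3161, 0.0236]
ee_rot: [-0.0, 1.0, 0.001, 0.0]
contact_force: [-2.7, -0.8, 5.7]
gripper_width: 0.058
finger_force: 65.3
```

Contact has started, so I'll release, rise, step back in x and look.

```bash
python3 -m pendant '[[0,0,0,0],[0,0,0,0],[0,0,0,0],[0,0,0,0],[0,0,0,0]]' -1; python3 -m pendant '[[0,0,-0.01,0],[0,0,-0.03,0],[0,0,-0.05,0],[0,0,-0.06,0],[-0.03,0,-0.05,0],[-0.05,0,0,0],[0,0,0,0],[0,0,0,0]]'; python3 - <<'E'
from h import *
c=grab('wrist','w5.npz');W=cloud(c);cv2.imwrite('pics/w5.png',c['im'])
for n,x,y,r,lo,hi in [('ledge',.503,.3165,.075,.011,.017),('mid',.503,.3165,.06,.018,.024),('riser',.503,.3165,.05,.04,.05)]:
    q=W[(np.hypot(W[...,0]-x,W[...,1]-y)<r)&(W[...,2]>lo)&(W[...,2]<hi)&(c['d']>0)]
    if len(q): print(n,len(q),cv2.minEnclosingCircle(q[:,:2].astype(np.float32)),np.median(q,0))
go(.448,-.019,.22)
E
```

```text
time: 18.4
eef_pos: [0.5041, 0.316, 0.0226]
ee_rot: [0.0, 1.0, 0.001, -0.0]
contact_force: [0.3, 0.2, -0.5]
gripper_width: 0.0858
finger_force: 0.0
time: 19.4
eef_pos: [0.4241, 0.316, 0.2234]
ee_rot: [-0.0, 1.0, 0.001, 0.0]
contact_force: [1.4, 1.5, -0.3]
gripper_width: 0.0855
finger_force: 0.0
ledge 5311 ((0.5029135942459106, 0.31657594442367554), 0.05797696113586426) [0.50918235 0.31646308 0.01393297]
mid 3448 ((0.5029747486114502, 0.31663814187049866), 0.042007215321063995) [0.50815428 0.31643201 0.01999425]
riser 2978 ((0.501908004283905, 0.31661298871040344), 0.02657662145793438) [0.50264939 0.31636804 0.04424829]
shift [0.0232 0.335  0.0029] rows>= 5.4
```

```bash
python3 -m pendant '[[0.004,0.04,0,0],[0.004,0.044,0,0],[0.004,0.044,0,0],[0.004,0.044,0,0],[0.004,0.044,0,0],[0.004,0.04,0,0],[0,0,0,0.175],[0,0,0,0.175],[0,0,0,0.175],[0,0,0,0.175]]'; python3 -m pendant '[[0,0,0,0.175],[0,0,0,0.175],[0,0,0,0.175],[0,0,0,0.175],[0,0,0,0.175],[0,0,0,0],[0,0,0,0]]';python3 - <<'E'
from h import *
c=grab('wrist','w6.npz');W=cloud(c);cv2.imwrite('pics/w6.png',c['im'])
for lo,hi in [(.01,.025),(.035,.055),(.03,.075),(.055,.075)]:
    q=W[(np.hypot(W[...,0]-.448,W[...,1]+.019)<.035)&(W[...,2]>lo)&(W[...,2]<hi)&(c['d']>0)]
    if len(q): print(len(q),cv2.minEnclosingCircle(q[:,:2].astype(np.float32)),np.median(q,0))
go(.448,-.019,.004,0)
E
```

```text
time: 20.7
eef_pos: [0.4491, 0.0595, 0.2224]
ee_rot: [0.0, 0.938, -0.346, -0.0]
contact_force: [-0.3, -0.8, -0.4]
gripper_width: 0.0852
finger_force: 0.0
time: 21.58
eef_pos: [0.4487, 0.0598, 0.2225]
ee_rot: [-0.0, -0.707, 0.707, 0.0]
contact_force: [0.4, 0.6, -0.3]
gripper_width: 0.0855
finger_force: 0.0
101 ((0.4477761387825012, -0.020688025280833244), 0.016176309436559677) [ 0.44383172 -0.02848887  0.05343279]
1065 ((0.44776737689971924, -0.020806411281228065), 0.016294285655021667) [ 0.4481633  -0.02037086  0.06121184]
948 ((0.44866323471069336, -0.019902462139725685), 0.014733199961483479) [ 0.44816811 -0.0196531   0.06178353]
shift [0.0788 0.0005 0.2186] rows>= 3.7 turn -0.001
```

View pics/w6.png

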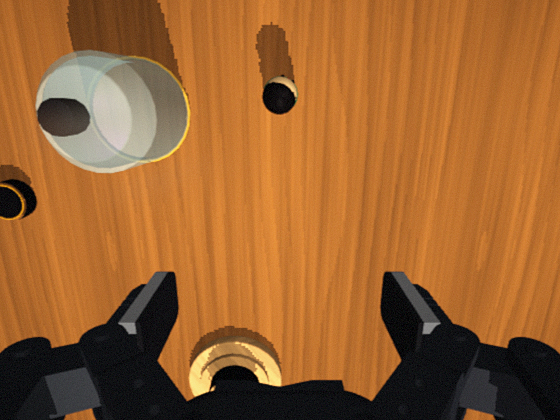

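The doll is at (280,95), with nothing close to it on the fingers' line.

```bash
python3 -m pendant '[[0.04,0,0,0],[0.0395,0.0005,0,0],[0,0,0.055,0],[0,0,0.055,0],[0,0,0.05,0],[0,0,0.03,0],[0,0,0.018,0],[0,0,0.009,0],[0,0,0,0],[0,0,0,0]]'; python3 -m pendant '[[0,0,0,0],[0,0,0,0],[0,0,0,0],[0,0,0,0],[0,0,0,0],[0,0,0,0],[0,0,0,0],[0,0,0,0]]' 1
python3 -m pendant '[[0,0,-0.02,0],[0,0,-0.05,0],[0,0,-0.06,0],[0,0,-0.06,0],[0,0,-0.03,0],[0,0,0,0]]'; python3 -c "
from h import *
go(.5033,.316,.223)"
```

```text
time: 22.88
eef_pos: [0.4484, -0.0193, 0.0065]
ee_rot: [0.001, -0.706, 0.708, -0.0]
contact_force: [0.4, -0.2, 0.3]
gripper_width: 0.0855
finger_force: 0.0
time: 23.88
eef_pos: [0.448, -0.0195, 0.0062]
ee_rot: [0.0, -0.706, 0.708, -0.0]
contact_force: [-2.1, -0.3, 5.4]
gripper_width: 0.0293
finger_force: 59.4
time: 24.62
eef_pos: [0.4488, -0.0192, 0.2279]
ee_rot: [0.002, -0.706, 0.708, -0.001]
contact_force: [0.2, 0.3, -1.8]
gripper_width: 0.0289
finger_force: 59.3
shift [-0.3354 -0.0534  0.0057] rows>= 5.4
```

```bash
python3 -m pendant '[[-0.05,-0.008,0,0],[-0.058,-0.009,0,0],[-0.058,-0.009,0,0],[-0.058,-0.009,0,0],[-0.058,-0.009,0,0],[-0.0535,-0.009,0,0],[0,0,0.02,0],[0,0,0.04,0],[0,0,0.04,0],[0,0,0,0]]'; python3 -m pendant '[[0,0,0.03,0],[0,0,0.02,0],[0,0,0.015,0],[0,0,0,0],[0,0,0,0]]';python3 -c "
from h import *
go(.503,.3163,.0512,0)"
```

```text
time: 25.88
eef_pos: [0.4991, 0.3138, 0.121]
ee_rot: [-0.005, -0.706, 0.708, 0.0]
contact_force: [0.5, 0.3, 0.0]
gripper_width: 0.0293
finger_force: 59.4
time: 26.5
eef_pos: [0.5024, 0.3163, 0.0619]
ee_rot: [0.001, -0.706, 0.708, -0.0]
contact_force: [-0.1, 0.6, -0.9]
gripper_width: 0.029
finger_force: 59.4
shift [ 0.     -0.0006  0.0107] rows>= 0.2 turn -0.003
```

```bash
python3 -m pendant '[[0,-0.0006,0.005,0],[0,0,0.003,0],[0,0,0.002,0],[0,0,0,0],[0,0,0,0]]'; python3 -m pendant '[[0,0,0.001,0],[0,0,0,0],[0,0,0,0]]'
```

```text
time: 27.12
eef_pos: [0.5023, 0.3159, 0.0508]
ee_rot: [0.0, -0.706, 0.708, -0.0]
contact_force: [0.0, -0.4, -1.1]
gripper_width: 0.0294
finger_force: 59.5
time: 27.5
eef_pos: [0.5024, 0.316, 0.0502]
ee_rot: [0.0, -0.706, 0.708, -0.0]
contact_force: [-2.5, 0.4, 5.2]
gripper_width: 0.0293
finger_force: 59.9
```

```bash
python3 -m pendant '[[0,0,0,0],[0,0,0,0],[0,0,0,0],[0,0,0,0],[0,0,0,0]]' -0.3; python3 -m pendant '[[0,0,-0.01,0],[0,0,-0.03,0],[0,0,-0.05,0],[0,0,-0.06,0],[-0.04,0,-0.04,0],[-0.05,0,0,0],[0,0,0,0],[0,0,0,0]]' -1; python3 - <<'E'
from h import *
c=grab('wrist','w7.npz');W=cloud(c);cv2.imwrite('pics/w7.png',c['im'])
for n,x,y,r,lo,hi in [('ledge',.503,.3165,.075,.011,.017),('mid',.503,.3165,.06,.018,.024),('riser',.503,.3165,.05,.04,.05),('doll',.503,.3165,.035,.06,.12)]:
    q=W[(np.hypot(W[...,0]-x,W[...,1]-y)<r)&(W[...,2]>lo)&(W[...,2]<hi)&(c['d']>0)]
    if len(q): print(n,len(q),cv2.minEnclosingCircle(q[:,:2].astype(np.float32)),np.median(q,0),q[:,2].max())
go(.589,-.005,.25)
E
```

```text
time: 28.12
eef_pos: [0.5023, 0.3158, 0.0496]
ee_rot: [-0.0, -0.706, 0.708, -0.0]
contact_force: [-0.1, -0.5, -0.1]
gripper_width: 0.0552
finger_force: 0.0
time: 29.12
eef_pos: [0.5024, 0.4056, 0.2399]
ee_rot: [-0.0, -0.706, 0.708, -0.0]
contact_force: [0.1, 0.3, -0.1]
gripper_width: 0.0856
finger_force: 0.0
ledge 4992 ((0.5036969184875488, 0.3165746033191681), 0.05782840773463249) [0.50357417 0.31121052 0.01392142] 0.016902740193389738
mid 3228 ((0.503772497177124, 0.31636831164360046), 0.04188348725438118) [0.50586919 0.31525543 0.01999596] 0.02286940655221195
riser 1469 ((0.502708911895752, 0.3162805438041687), 0.02657172456383705) [0.50273307 0.32228296 0.04423756] 0.04695083640849062
doll 1309 ((0.5022790431976318, 0.31472378969192505), 0.016366461291909218) [0.50253251 0.31548702 0.10512641] 0.1115855576327275
shift [ 0.4099 -0.0877 -0.0098] rows>= 6.7
```

View pics/w7.png

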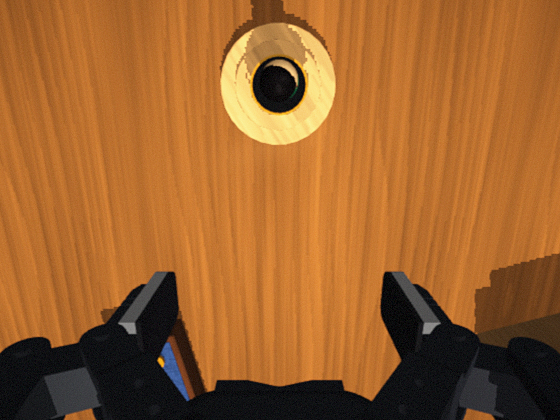

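The doll stands centred on the riser at (279,83). Base centre solved from both views: (0.5033, 0.3162). Next is the dome.

```bash
python3 -m pendant '[[0.05,-0.013,-0.002,0],[0.055,-0.015,-0.002,0],[0.055,-0.015,-0.002,0],[0.055,-0.015,-0.002,0],[0.055,-0.015,-0.002,0],[0.05,-0.0147,0,0],[0,0,0,0],[0,0,0,0],[0,0,0,0]]'; python3 - <<'E'
from h import *
c=grab('wrist','w8.npz');W=cloud(c);cv2.imwrite('pics/w8.png',c['im'])
for n,x,y,r,lo,hi in [('knobtop',.589,-.005,.03,.132,.15),('knob',.589,-.005,.03,.12,.15),('dome',.589,-.005,.07,.06,.115),('all',.589,-.005,.07,.02,.115)]:
    q=W[(np.hypot(W[...,0]-x,W[...,1]-y)<r)&(W[...,2]>lo)&(W[...,2]<hi)&(c['d']>0)]
    if len(q): print(n,len(q),cv2.minEnclosingCircle(q[:,:2].astype(np.float32)),np.median(q,0),q[:,2].max())
hsv=cv2.cvtColor(c['im'],cv2.COLOR_BGR2HSV)
m=cv2.inRange(hsv,(20,140,100),(35,255,255));v,u=np.nonzero(m);P=world(c,np.c_[u,v],.003)[:,:2]
k=abs(np.hypot(*(P-[.589,-.005]).T)-.05)<.01
for _ in range(4):
    C,R=circ(P[k]);k=abs(np.hypot(*(P-C).T)-.05)<.004
print('rim',C,R,k.sum())
go(.589,-.005,.118,0)
E
```

```text
time: 30.3
eef_pos: [0.5889, 0.0862, 0.2499]
ee_rot: [0.0, -0.706, 0.708, -0.0]
contact_force: [-0.2, 0.9, -0.2]
gripper_width: 0.085
finger_force: 0.0
knobtop 988 ((0.589125394821167, -0.005780489183962345), 0.01201138086616993) [ 0.58905575 -0.00607202  0.13904472] 0.14122965951533778
knob 994 ((0.589125394821167, -0.005780489183962345), 0.01201138086616993) [ 0.5890541  -0.00580172  0.13904137] 0.14122965951533778
dome 9311 ((0.5891925692558289, -0.005687634460628033), 0.04611515998840332) [ 0.58914128 -0.00620496  0.10600727] 0.11451012481686663
all 9311 ((0.5891925692558289, -0.005687634460628033), 0.04611515998840332) [ 0.58914128 -0.00620496  0.10600727] 0.11451012481686663
rim [0. 0.] 0.0 0
shift [ 0.0914 -0.0002  0.1318] rows>= 2.6 turn -0.002
```

View pics/w8.png

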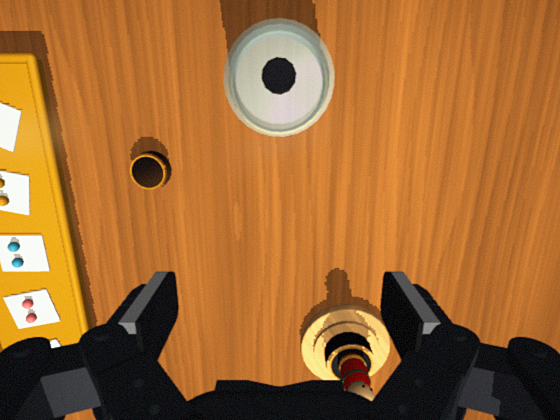

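The knob is at (279,75), world (0.5891,-0.006).

```bash
python3 -m pendant '[[0.045,0,0,0],[0.047,-0.0002,0,0],[0,0,0.04,0],[0,0,0.04,0],[0,0,0.025,0],[0,0,0.015,0],[0,0,0.009,0],[0,0,0,0],[0,0,0,0]]' -0.3; python3 -c "
from h import *
go(.5891,-.006,.1165,0)"
```

```text
time: 31.48
eef_pos: [0.5899, -0.0063, 0.1218]
ee_rot: [0.001, -0.706, 0.708, -0.001]
contact_force: [0.1, 0.1, 0.8]
gripper_width: 0.0554
finger_force: 0.0
shift [-0.0003  0.0008  0.0053] rows>= 0.1 turn -0.003
```

```bash
python3 -m pendant '[[0,0.0005,0.003,0],[0,0,0.001,0],[0,0,0,0],[0,0,0,0]]'; python3 -m pendant '[[0,0,0,0],[0,0,0,0],[0,0,0,0],[0,0,0,0],[0,0,0,0],[0,0,0,0]]' 1;python3 -m pendant '[[0,0,-0.01,0],[0,0,-0.03,0],[0,0,-0.05,0],[0,0,-0.05,0],[0,0,-0.01,0],[0,0,0,0],[0,0,0,0]]';python3 -c "
from h import *
go(.5033,.3162,.267,0)"
```

```text
time: 31.98
eef_pos: [0.5887, -0.0064, 0.1168]
ee_rot: [0.0, -0.706, 0.708, -0.0]
contact_force: [0.3, -0.7, 0.3]
gripper_width: 0.0558
finger_force: 0.0
time: 32.72
eef_pos: [0.5889, -0.0064, 0.1169]
ee_rot: [0.0, -0.706, 0.708, -0.0]
contact_force: [1.0, -0.4, 2.1]
gripper_width: 0.0216
finger_force: 58.9
time: 33.6
eef_pos: [0.5877, -0.0063, 0.2644]
ee_rot: [-0.002, -0.706, 0.708, 0.001]
contact_force: [-0.3, -0.2, -2.7]
gripper_width: 0.022
finger_force: 59.3
shift [-0.3223  0.0854 -0.0022] rows>= 5.3 turn -0.003
```

```bash
python3 -m pendant '[[-0.025,0.0066,0,0],[-0.04,0.0106,0,0],[-0.043,0.0114,0,0],[-0.043,0.0114,0,0],[-0.043,0.0114,0,0],[-0.043,0.0114,0,0],[-0.043,0.0114,0,0],[-0.028,0.0072,0,0],[-0.0143,0.004,0,0],[0,0,0,0]]';python3 -m pendant '[[0,0,0,0],[0,0,0,0],[0,0,0,0],[0,0,0,0]]'; python3 - <<'E'
from h import *
go(.5033,.3162,.17,0)
c=grab('scene','s2.npz');u,v=pix(c,[[.5033,.3162,.08]])[0].astype(int)
cv2.imwrite('pics/s2.png',cv2.resize(c['im'][v-110:v+70,u-100:u+100],None,fx=3,fy=3,interpolation=cv2.INTER_CUBIC))
c=grab('top','t4.npz')
W=cloud(c)
for n,x,y,r,lo,hi in [('knob/dome',.5033,.3162,.06,.15,.262)]:
    q=W[(np.hypot(W[...,0]-x,W[...,1]-y)<r)&(W[...,2]>lo)&(W[...,2]<hi)&(c['d']>0)]
    if len(q): print(n,len(q),cv2.minEnclosingCircle(q[:,:2].astype(np.float32)),np.median(q,0))
E
```

```text
time: 34.85
eef_pos: [0.5038, 0.3163, 0.2655]
ee_rot: [-0.001, -0.706, 0.708, -0.0]
contact_force: [0.4, -0.2, -2.5]
gripper_width: 0.0219
finger_force: 59.2
time: 35.35
eef_pos: [0.5044, 0.3158, 0.2668]
ee_rot: [0.0, -0.706, 0.708, -0.0]
contact_force: [-0.3, 0.0, -2.5]
gripper_width: 0.0221
finger_force: 59.2
shift [-0.0004  0.0011  0.0968] rows>= 1.5 turn -0.004
knob/dome 1562 ((0.5053820610046387, 0.31336408853530884), 0.051197078078985214) [0.4944145  0.28837328 0.2399895 ]
```

View pics/s2.png

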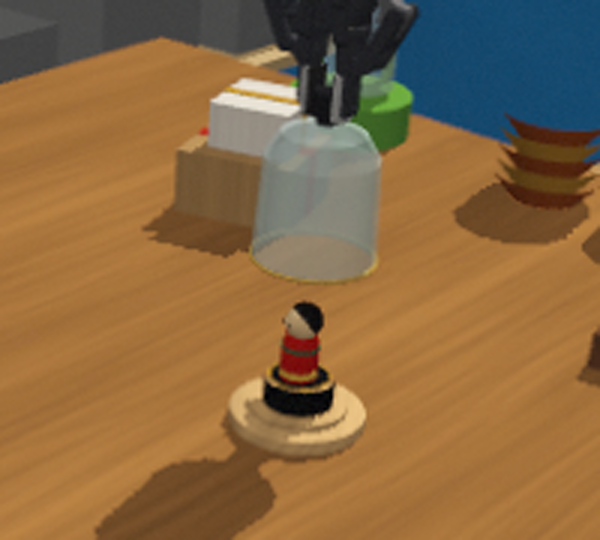

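The dome hangs with its rim ellipse centred at about crop (315,255), and the doll and base are below at (298,412). I'll check alignment and tilt against the projected axis.

```bash
python3 - <<'E'
from h import *
c=load('s2.npz');u,v=pix(c,[[.5033,.3162,.08]])[0].astype(int)
t=np.linspace(0,2*np.pi,40)
a=cv2.resize(c['im'][v-110:v+70,u-100:u+100],None,fx=3,fy=3,interpolation=cv2.INTER_CUBIC)
def ring(x,y,z,R,col):
    P=pix(c,np.c_[x+R*np.cos(t),y+R*np.sin(t),z+0*t]); P=((P-[u-100,v-110])*3+1).astype(int)
    cv2.polylines(a,[P.reshape(-1,1,2)],True,col,1); print(P.min(0),P.max(0))
ring(.5033,.3162,.014,.058,(0,255,0))
ring(.5040,.3161,.150,.050,(255,0,255))
ring(.5040,.3161,.150+.08,.050,(255,0,255))
cv2.imwrite('pics/s2b.png',a)
E
```

```text
[225 371] [363 439]
[246 230] [372 282]
[253 137] [383 185]
```

View pics/s2b.png

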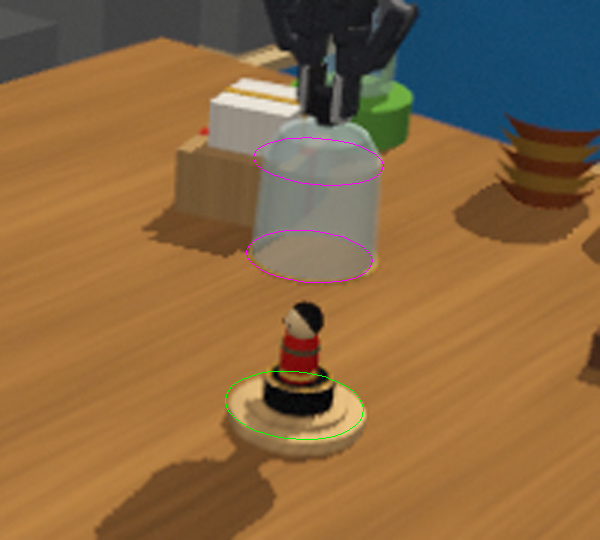

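```bash
python3 -m pendant '[[0,0.0013,0,0],[0,0,0.01,0],[0,0,0.015,0],[0,0,0.02,0],[0,0,0.02,0],[0,0,0.02,0],[0,0,0.015,0],[0,0,0.01,0],[0,0,0,0],[0,0,0,0]]'; python3 -m pendant '[[0,0,0,0],[0,0,0,0]]'; python3 - <<'E'
from h import *
go(.503,.316,.1315,0)
c=grab('scene','s3.npz');u,v=pix(c,[[.5033,.3162,.06]])[0].astype(int)
cv2.imwrite('pics/s3.png',cv2.resize(c['im'][v-55:v+45,u-60:u+60],None,fx=6,fy=6,interpolation=cv2.INTER_CUBIC))
E
```

```text
time: 36.7
eef_pos: [0.5034, 0.3164, 0.1574]
ee_rot: [0.001, -0.706, 0.708, -0.0]
contact_force: [-0.4, 0.1, -2.0]
gripper_width: 0.0216
finger_force: 59.2
time: 36.95
eef_pos: [0.5031, 0.3163, 0.1571]
ee_rot: [0.0, -0.706, 0.708, -0.0]
contact_force: [0.2, -0.1, -2.6]
gripper_width: 0.0219
finger_force: 59.2
shift [0.0003 0.0001 0.0256] rows>= 0.4 turn -0.003
```

View pics/s3.png

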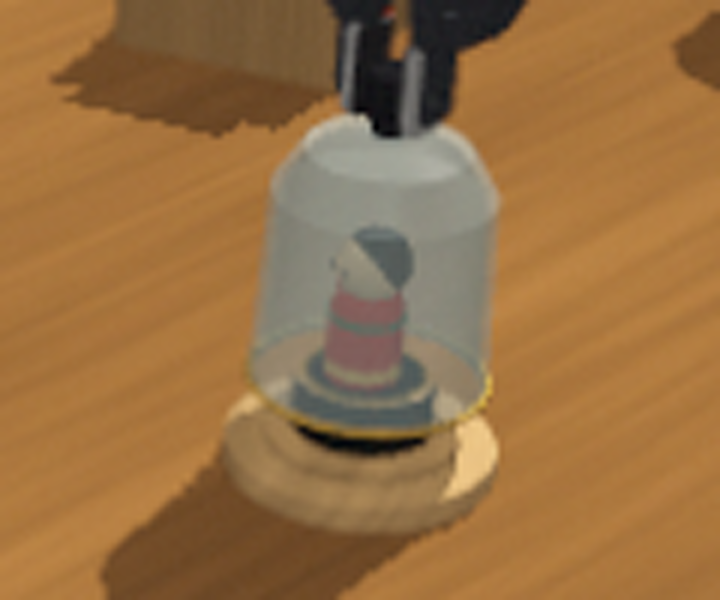

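The dome is level, the doll is clear inside, and the rim at columns 248–492 sits over the base at 222–498. After allowing for lean it is about 1 mm right, so I'll trim that and lower slowly.

```bash
python3 -m pendant '[[0.0008,0.0008,0.003,0],[0,0,0.005,0],[0,0,0.004,0],[0,0,0.003,0],[0,0,0.002,0],[0,0,0.002,0],[0,0,0,0],[0,0,0,0]]'; python3 -m pendant '[[0,0,0.0015,0],[0,0,0.0015,0],[0,0,0,0],[0,0,0,0]]'
```

```text
time: 38.0
eef_pos: [0.5022, 0.3154, 0.1378]
ee_rot: [0.0, -0.706, 0.708, -0.0]
contact_force: [-0.0, -0.2, -2.5]
gripper_width: 0.0219
finger_force: 59.2
time: 38.5
eef_pos: [0.5022, 0.3153, 0.1347]
ee_rot: [-0.0, -0.706, 0.708, -0.0]
contact_force: [-0.7, -0.4, -2.4]
gripper_width: 0.0225
finger_force: 59.2
```

```bash
python3 -m pendant '[[0,0,0.001,0],[0,0,0.001,0],[0,0,0.0008,0],[0,0,0,0],[0,0,0,0]]'; python3 -m pendant '[[0,0,0.0005,0],[0,0,0.0005,0],[0,0,0,0],[0,0,0,0]]'
```

```text
time: 39.12
eef_pos: [0.5021, 0.3153, 0.1319]
ee_rot: [-0.0, -0.706, 0.708, -0.0]
contact_force: [0.1, 0.7, -2.2]
gripper_width: 0.0221
finger_force: 59.2
time: 39.62
eef_pos: [0.5022, 0.3154, 0.131]
ee_rot: [0.0, -0.706, 0.708, -0.0]
contact_force: [-0.4, 0.8, -0.9]
gripper_width: 0.0222
finger_force: 59.4
```

Contact is beginning at the expected height (0.131).

```bash
python3 -m pendant '[[0,0,0.0005,0],[0,0,0,0],[0,0,0,0]]'; python3 -m pendant '[[0,0,0,0],[0,0,0,0],[0,0,0,0],[0,0,0,0],[0,0,0,0]]' -0.3; python3 -m pendant '[[0,0,-0.01,0],[0,0,-0.03,0],[0,0,-0.05,0],[0,0,-0.05,0],[-0.04,0,0,0],[-0.05,0,0,0],[0,0,0,0],[0,0,0,0]]' -1; python3 - <<'E'
from h import *
c=grab('wrist','w9.npz');W=cloud(c)
for n,lo,hi in [('knob',.145,.17),('dome',.07,.13),('ledge',.010,.017)]:
    q=W[(np.hypot(W[...,0]-.503,W[...,1]-.316)<.075)&(W[...,2]>lo)&(W[...,2]<hi)&(c['d']>0)]
    if len(q): print(n,len(q),cv2.minEnclosingCircle(q[:,:2].astype(np.float32)),np.median(q,0))
c=grab('scene','s4.npz');u,v=pix(c,[[.5033,.3162,.06]])[0].astype(int)
a=cv2.resize(c['im'][v-55:v+45,u-60:u+60],None,fx=5,fy=5,interpolation=cv2.INTER_CUBIC)
cv2.imwrite('pics/s4.png',a)
c=grab('top','t5.npz');W=cloud(c)
for n,x,y in[('vase',.53,-.2),('bot',.47,-.288),('owl',.598,-.244)]:
    q=W[(np.hypot(W[...,0]-x,W[...,1]-y)<.045)&(W[...,2]>.03)&(W[...,2]<.09)];print(n,len(q),cv2.minEnclosingCircle(q[:,:2].astype(np.float32)),q[:,2].max())
E
```

```text
time: 40.0
eef_pos: [0.5025, 0.3154, 0.1309]
ee_rot: [0.0, -0.706, 0.708, -0.0]
contact_force: [0.0, -0.4, 3.0]
gripper_width: 0.0222
finger_force: 59.6
time: 40.62
eef_pos: [0.5021, 0.3153, 0.1303]
ee_rot: [-0.0, -0.706, 0.708, 0.0]
contact_force: [-0.6, -0.1, 0.5]
gripper_width: 0.0554
finger_force: 0.0
time: 41.62
eef_pos: [0.5025, 0.4052, 0.2708]
ee_rot: [0.0, -0.706, 0.708, -0.0]
contact_force: [-0.4, 0.1, 0.3]
gripper_width: 0.0855
finger_force: 0.0
knob 925 ((0.5026897192001343, 0.31595247983932495), 0.011976426467299461) [0.50260876 0.31576945 0.15309245]
dome 8819 ((0.5028889179229736, 0.3157031238079071), 0.04603830352425575) [0.50270781 0.31506869 0.11997521]
ledge 278 ((0.5054686665534973, 0.3299631178379059), 0.05596096068620682) [0.5127352  0.36532238 0.01349606]
vase 243 ((0.5222901105880737, -0.19607298076152802), 0.02458907477557659) 0.06165365477918023
bot 220 ((0.48103487491607666, -0.27948763966560364), 0.020221969112753868) 0.07950538817951752
owl 201 ((0.5977208018302917, -0.2411181777715683), 0.02362322248518467) 0.07003364585784294
```

View pics/s4.png

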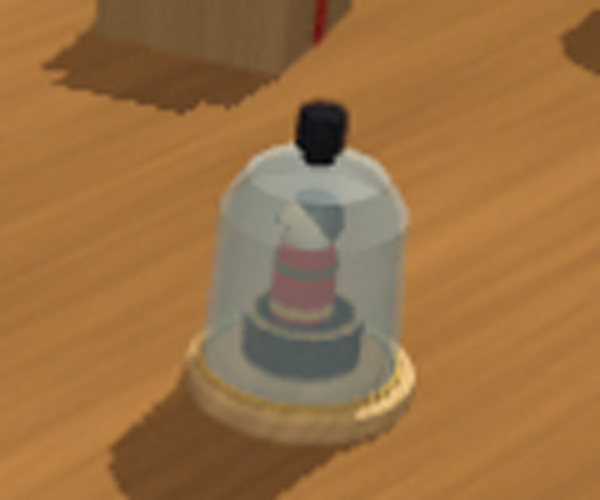

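The dome is fully seated: the knob top is at 0.153 m, as expected, and it is about 1 mm off centre. The doll stands upright inside, and the owl and the two ornaments I could measure are in place.

```bash
python3 -c "
from cell import r
print(r.sign_off())"
```

```text
the job is handed in; nothing more can be done
None
```

The job is done and handed in at about 42 s of the 112 s allowed: the owl stands on the tray, the riser and doll are centred on the base, and the dome is seated on the ledge about 1 mm off centre; I re-measured the vase and scent bottle at the end, but not the candlestick.

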